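# Fit a keyed chain sprocket and its set collar on a gearmotor shaft

### The arm

A 7-joint arm with a two-finger parallel gripper is mounted at the origin on the work surface. World frame = base frame: x ahead of the robot, y to its left, z up, the work surface at z = 0. Lengths are in m, angles in rad, forces in N, time in s.
With the tool pointing down it reaches from about 0.4 to 0.85 m from the base axis. Payload 10.4 kg.
Tool frame: the origin (TCP) lies midway between the tips of the shut fingers; the grasp point (between the pads) lies 19 mm behind it; z points along the fingers, x is the direction in which the jaws open and shut, and the axes are right-handed (so a half turn about z gives the same grasp; the last joint's range is limited). The gripper opens to 85 mm and grips with 20 to 120 N. Pads are 22 mm wide; open, the fingers measure 114 mm over their backs; the gripper's body (76 mm by 85 mm) begins 54 mm behind the grasp point. The pads swing forward as they close: fully open they stand 13 mm farther back than shut.
Start: joints at [-1.327, 0.332, -0.065, 1.46, 0.022, 1.35, -0.088], TCP at [0.165, 0.603, 0.231] pointing down, gripper open.
Joint ranges: [-2.6, 2.6], [-0.5, 2.12], [-1.47, 1.34], [0.16, 2.42], [-1.27, 4.41], [0.06, 2.06], [-2.6, 2.6]. Speed limits (rad/s): [2.22, 2.22, 2.79, 2.79, 3.14, 3.14, 3.14].

### API

Orientations are given as a unit quaternion [x, y, z, w].
In Python, from workcell import monitor, eyes, ticket, models gives the robot as it stands.
- The arm moves only by the tool servo_tool, never from a script. Its argument "motion" is a list of rows, each a list of 7 numbers: the opening, from 0 (shut) to 1 (fully open), then the shift along the tool's x, y, z in m, then the turn, a rotation vector about the tool's x, y, z in degrees. In form: [[fingers, tx, ty, tz, rx, ry, rz], ...]. A call has 1 to 20 rows; each row is the pose to reach, as a shift and turn from the pose commanded when the call began, along the tool's axes at that moment; what a row does not reach only later rows make up. A row lasts 1/8 s, in which the tool goes at most 62.5 mm and 10.7 degrees, less where a joint would pass 70% of its speed; a pose out of reach is approached as far as the arm can. A call with a gripper value outside its range is refused whole. The fingers move at their own pace and stop on an object; "grip_force" is the grip in N (left out, the last holds). Time passes only in rows, so rows that repeat a pose let the fingers close. It gives the time, the measured TCP pose, the force and the opening at its end, in the units of the state.
- monitor.get_obs(): the state, without advancing time (a new reading comes with each control period).
- eyes.camera(name): name is "scene" or "top" or "wrist"; returns (picture, depth): 420x560x3 uint8, blue, green, red; 420x560 float32, m along the optical axis (not along the pixel's ray), 0 where there is no reading.
- eyes.camera_info(name): a dict with "intrinsics" (3x3 intrinsics, pixels), "extrinsics" (4x4, takes a point from world to camera coordinates); the wrist camera has in their place "tool_from_camera" (4x4, takes a point from camera to tool coordinates, whose origin is the TCP and whose axes are the tool frame's). Camera axes: x right, y down, z forward; pixel columns grow to the right and rows downward; lengths in m; the calibration is good to about 2 mm. The wrist camera is an equidistant fisheye: a pixel r from the principal point sees the ray r / f radians off the axis. A picture is of the moment at which its call begins: read the wrist's pose just before it. camera_info takes no time and is no camera call.
- ticket.hand_in(): hands the job in, once; it reports no verdict.
Trained networks look in the newest picture that a camera, given by its name, has taken for a name from the list of things; names that differ only in an ending like _2 or _b are one class to them, and where a whole thing is asked for, a point or a joint stands for the part that bears it (a point fixed in the world has none). Each returns a list of dicts, best first, with "confidence" (0 to 1); they miss things now and then, are a little off and sometimes report something else, mostly with a low value. They report only what shows in the picture. A call takes as long as a camera call.
- models.boxes_of(camera, thing): "point" ([x, y, z] in m, in the coordinates of the camera as it stood for that picture, good to about 4 mm: the middle of the surface that is visible of it).
The state is a dict: "clock": time; "joint_pos": joint angles; "joint_velocities": joint speeds; "tau": joint torques, N m; "position": TCP position; "ee_rot": TCP orientation; "ft_force": force on the tool from outside, world axes, zero at the start; "torque": the same for the moment, N m; "grip_width": opening from 0.0 (shut) to 1.0 (fully open).
Only numpy, scipy, OpenCV 4.12 (cv2) and the standard library are available. Lean on these libraries where they do the work, as an engineer would, in place of code of your own. Each camera call takes 0.05 s, during which the arm holds its last target. There are 200 camera calls.

### The job

Fit the bright keyed sprocket, boss up, on the gearmotor's upright shaft: turn it under light pressure on the shaft end until its key drops into the keyway, then slide it fully home against the shoulder without forcing it. Then slide the brass set collar down the shaft until it sits flush on the sprocket's boss, and let go. Leave the idler sprocket and the tools where they lie.

Things in the scene. Friction and masses are not known exactly. Their poses are not given: they have to be found in the camera images.
- motor: Worm gearmotor bolted down on a yellow plate 150 x 250 mm: aluminium gearbox 100 x 90 mm, lid 62 mm up; dark motor can 60 mm across, top 67 mm up, lying towards the body's +y; upright bright steel shaft. Origin: bench top on the shaft's axis, z up. The worm locks the shaft. Keep the contact force on it under 80 N: a key twisted against its slot loads it sharply.
- shoulder (a point): Centre of the shoulder's flat top (a ring 29 mm across) on the shaft's axis, 72 mm above the bench; the sprocket's underside ends here. The shaft above it is 20 mm across and 48 mm long.
- shaft_end (a point): Centre of the shaft's end face, 120 mm up. One open keyway, 6 mm wide, 4 mm deep, dark, runs down the whole shaft from this face. The shaft stopped with its keyway somewhere within 0.6 rad either side of the motor's +x axis; that angle is not measured: feel for it (or look from above).
- sprocket: Bright keyed chain sprocket, 79 mm across, 0.42 kg, lying boss up. Origin: centre of its underside, z up. Plate 7 mm thick, then a boss 44 mm across up to 32 mm. Bore 21.4 mm with a conical lead-in at the bottom, 27 mm wide, 5 mm deep. Its key points along its own +x (yellow mark on the plate). Key within 0.08 rad of the keyway: it slides down; else it stops on the shaft end.
- key_foot (a point): Lower end of the sprocket's fixed key: a tab 4.4 mm wide standing 3.5 mm into the bore, from 12 mm above the underside up to the boss top; below it the bore is plain. With the key off the keyway it rests on the shaft end, the underside then 12 mm below the shaft end and 36 mm above the shoulder.
- boss_top (a point): Centre of the top face of the sprocket's boss, 32 mm above its underside; the collar's underside ends here. With the sprocket home 16 mm of shaft stand above it.
- collar: Brass set collar: plain ring 40 mm across, 14 mm high, bore 21.4 mm (no key) with a conical lead-in at the bottom, 26 mm wide, 5 mm deep; dark screw in its side; 0.1 kg, lying flat. Origin: centre of its underside, z up. Any yaw will do; same side up as it lies.
- idler: Bystander: dark idler sprocket, 14 teeth, 63 mm across, 7 mm thick with a 28 mm white bush to 14 mm. Origin: centre of its underside. Leave it.
- pliers: Bystander: pliers with teal handles, 150 mm long along x, 11 mm high, origin under the joint. Leave them.
- cutter: Bystander: yellow box cutter, 150 mm long along x, 14 mm high, origin under its body. Leave it.
- solder_reel: Bystander: white reel 60 mm across and 38 mm high, origin under its centre. Leave it.
- screwdriver: Bystander: red-handled screwdriver, 200 mm long along x, 26 mm high, origin under its middle. Leave it.
- wrench: Bystander: steel spanner, 180 mm long along x, 8 mm high, origin under its middle. Leave it.

How it is judged:
On the way:
1. the sprocket sits fully home on the shaft, underside on the shoulder, with the collar not yet on it (z of sprocket in the frame of shoulder below 0.0025 m and horizontal distance between sprocket and shoulder below 0.0025 m and distance between collar and boss_top above 0.03 m), for 0.2 s.
At the end, for the whole second after the job is handed in: Sprocket home: underside within 2.5 mm of the shoulder in height, centred on the shaft within 2.5 mm, level within 0.06 rad. Collar on the shaft (centred within 2.5 mm, level within 0.1 rad) with its underside within 2.5 mm of the boss's top face. Both at rest and let go (z of sprocket in the frame of shoulder between -0.0025 and 0.0025 m and horizontal distance between sprocket and shoulder below 0.0025 m and angle between sprocket's own z axis and vertical below 0.06 rad and horizontal distance between collar and shaft_end below 0.0025 m and z of collar in the frame of boss_top between -0.0025 and 0.0025 m and angle between collar's own z axis and vertical below 0.1 rad and linear speed of each of sprocket, collar below 0.01 m/s); the robot touches nothing.
It fails at once if the sprocket is forced: more than 80 N between it and the gearmotor (contact force between sprocket and motor above 80 N).
It fails at once if the collar is forced: more than 80 N between it and the gearmotor or the sprocket (contact force between collar and motor above 80 N or contact force between collar and sprocket above 80 N).
It fails at once if the robot knocks the gearmotor with its fingers harder than 80 N (contact force between the arm and motor above 80 N).
It fails at once if a bystander is moved more than 20 mm (distance of any of idler, pliers, cutter, solder_reel, screwdriver, wrench from where it was at the start of the episode above 0.02 m).
It also fails if it takes over 72 s, if anything falls off the work surface, if the arm or the gripper's body presses on something with over 40 N, if the wrist force passes 120 N, or if a joint passes its speed limit or range.

## Working session

There is one attempt and no reset: what is moved stays moved. The work goes in short steps, Python scripts to look and compute and a tool call to move; the robot and the scene stay as the last step left them, time stands still between calls to the robot, and variables do not carry over. Pictures are saved under pics/ and viewed, about 8 in all and at most 12, crops included, and the job is handed in when it is done.

Besides the shell and the picture viewer there is one more tool, called after "Call:" by a JSON object that holds its "api" and its "payload". servo_tool: Moves the arm, as the interface text tells. Its arguments: {"type":"object","properties":{"motion":{"type":"array"},"grip_force":{"type":"number"}},"required":["motion"]}

```bash
mkdir -p pics; cat > h.py <<'E'
import numpy as np, cv2
from scipy.spatial.transform import Rotation as R
from workcell import monitor, eyes, ticket, models
def toworld(cam,p,obs=None):
    ci=eyes.camera_info(cam); p=np.append(np.atleast_1d(p),1)
    if cam!='wrist': return (np.linalg.inv(ci['extrinsics'])@p)[:3]
    o=obs or monitor.get_obs(); q=(np.array(ci['tool_from_camera'])@p)[:3]
    return R.from_quat(o['ee_rot']).apply(q)+o['position']
def cloud(cam,d):
    ci=eyes.camera_info(cam);K=np.array(ci['intrinsics']);v,u=np.indices(d.shape)
    P=np.stack([(u-K[0,2])/K[0,0]*d,(v-K[1,2])/K[1,1]*d,d],-1)
    T=np.linalg.inv(ci['extrinsics']);W=P@T[:3,:3].T+T[:3,3];W[d==0]=np.nan;return W
E
python3 - <<'E'
from h import *
o=monitor.get_obs();print(o)
for c in ['top','scene']:
    im,d=eyes.camera(c);cv2.imwrite(f'pics/{c}1.png',im);np.save(f'{c}.npy',d)
    for t in ['motor','sprocket','collar','idler']:
        print(c,t,[(round(r['confidence'],2),toworld(c,r['point']).round(3).tolist()) for r in models.boxes_of(c,t)[:2]])
print({c:eyes.camera_info(c) for c in ['top','scene','wrist']})
E
```

```text
{'clock': 0.0, 'joint_pos': array([-1.3266032 ,  0.33287023, -0.06469164,  1.46097292,  0.02159659,
        1.34989179, -0.08850263]), 'joint_velocities': array([ 0.00123278, -0.0003877 , -0.00010413,  0.00061604, -0.00142193,
        0.0021299 ,  0.0007004 ]), 'tau': array([-3.88189401e-04, -6.25466037e+01,  4.88260039e-02, -3.91587317e+01,
        1.61741814e-02,  1.02395355e-02, -4.39923213e-06]), 'position': array([0.16468214, 0.60251209, 0.23050184]), 'ee_rot': array([ 7.94867511e-01,  6.06782595e-01, -5.53945581e-04,  4.65378729e-04]), 'ft_force': array([ 0.68224592,  0.39547377, -0.25138684]), 'torque': array([-0.01160148, -0.03897944, -0.00450801]), 'grip_width': 0.9976704116951202}
top motor [(0.7, [0.556, 0.211, 0.037])]
top sprocket [(0.94, [0.606, -0.088, 0.006])]
top collar [(0.59, [0.61, -0.088, 0.005]), (0.42, [0.513, -0.228, 0.013])]
top idler [(0.59, [0.467, -0.066, 0.004]), (0.23, [0.711, -0.301, 0.011])]
scene motor [(0.74, [0.573, 0.145, 0.036])]
scene sprocket [(0.82, [0.619, -0.1, 0.008])]
scene collar [(0.7, [0.518, -0.232, 0.016]), (0.6, [0.576, 0.145, 0.034])
[... 863 characters left out ...]
05037, -0.80890549, -0.12177308],
       [-0.421233  ,  0.6905901 , -0.58791843,  1.37607322],
       [ 0.        ,  0.        ,  0.        ,  1.        ]])}, 'wrist': {'intrinsics': array([[325.1922621 ,   0.        , 277.25103935],
       [  0.        , 325.1922621 , 210.99497587],
       [  0.        ,   0.        ,   1.        ]]), 'tool_from_camera': array([[ 9.99999159e-01, -1.06720771e-03, -7.36781448e-04,
         2.80031898e-04],
       [ 1.22572717e-03,  9.63353932e-01,  2.68230682e-01,
        -6.81279103e-02],
       [ 4.23523451e-04, -2.68231360e-01,  9.63354430e-01,
        -1.43237830e-01],
       [ 0.00000000e+00,  0.00000000e+00,  0.00000000e+00,
         1.00000000e+00]])}}
```

View pics/top1.png

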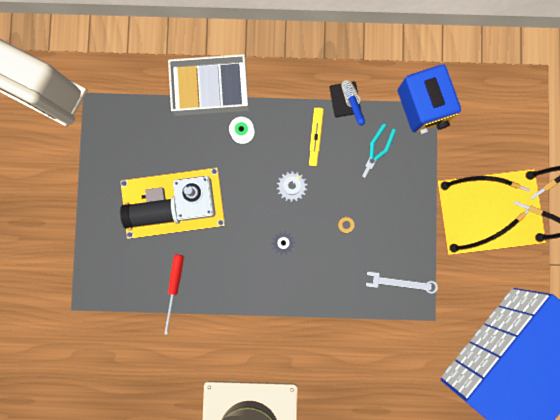

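The top view shows the motor shaft at about px (191,191) with the can to the left. The sprocket is at (292,186), the collar at (346,225) and the idler at (283,243). Next I'll measure them from depth.

```bash
python3 - <<'E'
from h import *
im=cv2.imread('pics/top1.png');d=np.load('top.npy');W=cloud('top',d)
def reg(u,v,r,zl,zh):
    w=W[v-r:v+r+1,u-r:u+r+1].reshape(-1,3);m=(w[:,2]>zl)&(w[:,2]<zh);w=w[m]
    c,rad=cv2.minEnclosingCircle(w[:,:2].astype(np.float32)); return len(w),w.mean(0).round(4),np.round(c,4),round(rad,4)
print('shaft',reg(191,188,14,.105,.14)); print('shoulder',reg(191,188,16,.068,.08))
print('boss',reg(292,184,14,.022,.045)); print('spr',reg(292,186,22,.003,.045));print('plate',reg(292,186,22,.003,.012))
print('collar',reg(346,225,14,.006,.03)); print('idler',reg(283,243,16,.003,.03))
print('bench z',np.nanmedian(W[250:270,300:320,2]))
hsv=cv2.cvtColor(im,cv2.COLOR_BGR2HSV);y=cv2.inRange(hsv,(20,120,120),(35,255,255))
m=y.copy();m[:,:110]=0;m[:,235:]=0;m[:160]=0;m[245:]=0
for n in [m]:
    v,u=np.nonzero(n);w=W[v,u];w=w[np.abs(w[:,2])<.015];b=cv2.minAreaRect(w[:,:2].astype(np.float32));print('plate rect',b)
    print(cv2.boxPoints(b).round(3).tolist(), w[:,2].mean())
mm=y[164:208,270:314];v,u=np.nonzero(mm);print('mark',[(W[a+164,b+270]).round(4).tolist() for a,b in zip(v,u)])
a=cv2.resize(im[165:235,110:235],None,fx=6,fy=6,interpolation=cv2.INTER_CUBIC)[:, :750]
s=cv2.imread('pics/scene1.png')
cv2.imwrite('pics/crop1.png',a);
E
```

```text
shaft (64, array([0.5797, 0.1556, 0.1195]), array([0.5803, 0.157 ]), 0.0108)
shoulder (185, array([0.579 , 0.1555, 0.0707]), array([0.5847, 0.1541]), 0.0425)
boss (197, array([ 0.6092, -0.0874,  0.0315]), array([ 0.6094, -0.0873]), 0.0223)
spr (894, array([ 0.6113, -0.0902,  0.0118]), array([ 0.6117, -0.092 ]), 0.077)
plate (666, array([ 0.6119, -0.0908,  0.0059]), array([ 0.6117, -0.092 ]), 0.077)
collar (179, array([ 0.514 , -0.2283,  0.0129]), array([ 0.5135, -0.2306]), 0.0432)
idler (499, array([ 0.464 , -0.0702,  0.0073]), array([ 0.4657, -0.0694]), 0.0558)
bench z 0.0005781072823901612
plate rect ((0.5596539974212646, 0.216047465801239), (0.15103286504745483, 0.25234004855155945), 9.208231925964355)
[[0.4650000035762787, 0.32899999618530273], [0.5049999952316284, 0.07900000363588333], [0.6539999842643738, 0.10400000214576721], [0.6140000224113464, 0.3529999852180481]] 0.006041118218725279
mark [[0.6687, -0.1317, 0.0035], [0.667, -0.1338, 0.0142], [0.6667, -0.1363, 0.0164], [0.6673, -0.139, 0.0134], [0.6683, -0.1418, 0.0077], [0.6657, -0.1317, 0.0056], [0.6649, -0.134, 0.0113], [0.6642, -0.1364, 0.0157], [0.6654, -0.1392, 0.0092], [0.6654, -0.1418, 0.0092], [0.6401, -0.1044, -0.0014], [0.6362, -0.1017, 0.0073], [0.6361, -0.1042, 0.0086], [0.6339, -0.1018, 0.0056]]
```

View pics/scene1.png

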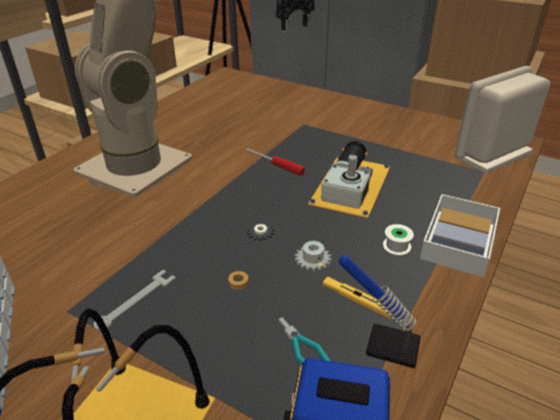

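```bash
cat >> h.py <<'E'
def pose(yaw):
    c,s=np.cos(yaw),np.sin(yaw);return R.from_matrix([[c,s,0],[s,-c,0],[0,0,-1]])
def goal(x,y,z,yaw,frm=None):
    """row from frm (x,y,z,yaw) or the measured pose"""
    o=monitor.get_obs()
    p0,r0=(o['position'],R.from_quat(o['ee_rot'])) if frm is None else (np.array(frm[:3]),pose(frm[3]))
    t=r0.inv().apply(np.array([x,y,z])-p0); w=(r0.inv()*pose(yaw)).as_rotvec(degrees=True)
    return t.round(4).tolist()+w.round(2).tolist()
def state():
    o=monitor.get_obs();X=R.from_quat(o['ee_rot']).as_matrix()
    print('t',round(o['clock'],2),'p',o['position'].round(4),'yaw',round(np.arctan2(X[1,0],X[0,0]),4),'tilt',X[:,2].round(4),'F',np.round(o['ft_force'],1),'T',np.round(o['torque'],2),'g',round(o['grip_width'],3),'j7',round(o['joint_pos'][6],2))
E
python3 -c "
from h import *
state();print(goal(.584,.142,.23,.266));print(goal(.584,.142,.18,.266))"
```

```text
t 0.5 p [0.1648 0.6029 0.2313] yaw 1.304 tilt [-0. -0. -1.] F [ 0.  -0.9 -0. ] T [ 0.04  0.05 -0.02] g 1.0 j7 -0.09
[-0.334, 0.5259, 0.0013, 0.0, 0.0, 59.47]
[-0.334, 0.5259, 0.0513, 0.0, 0.0, 59.47]
```

Call:
{"api": "servo_tool", "payload": {"motion": [[1,-0.334,0.526,0,0,0,59.5],[1,-0.334,0.526,0,0,0,59.5],[1,-0.334,0.526,0,0,0,59.5],[1,-0.334,0.526,0,0,0,59.5],[1,-0.334,0.526,0,0,0,59.5],[1,-0.334,0.526,0,0,0,59.5],[1,-0.334,0.526,0,0,0,59.5],[1,-0.334,0.526,0,0,0,59.5],[1,-0.334,0.526,0,0,0,59.5],[1,-0.334,0.526,0,0,0,59.5],[1,-0.334,0.526,0,0,0,59.5],[1,-0.334,0.526,0.05,0,0,59.5],[1,-0.334,0.526,0.05,0,0,59.5],[1,-0.334,0.526,0.05,0,0,59.5],[1,-0.334,0.526,0.05,0,0,59.5]]}}

```text
clock: 2.38
position: [0.5849, 0.1426, 0.1833]
ee_rot: [0.991, 0.133, 0.001, -0.0]
ft_force: [0.5, 0.7, -0.6]
grip_width: 1.002
```

```bash
python3 - <<'E'
from h import *
state();im,d=eyes.camera('wrist');np.save('w1.npy',d)
cv2.imwrite('pics/w1f.png',im)
ci=eyes.camera_info('wrist');K=ci['intrinsics'];o=monitor.get_obs()
# fisheye cloud
def wcloud(d):
    v,u=np.indices(d.shape);x=(u-K[0,2])/K[0,0];y=(v-K[1,2])/K[1,1];r=np.hypot(x,y)+1e-9
    t=np.tan(r)/r;P=np.stack([x*t*d,y*t*d,d],-1)
    T=ci['tool_from_camera'];P=P@T[:3,:3].T+T[:3,3];W=P@R.from_quat(o['ee_rot']).as_matrix().T+o['position'];W[d==0]=np.nan;return W
W=wcloud(d);m=(W[...,2]>.11)&(W[...,2]<.13)&(np.hypot(W[...,0]-.58,W[...,1]-.156)<.03)
v,u=np.nonzero(m);print(len(v),u.min(),u.max(),v.min(),v.max(),W[m].mean(0),cv2.minEnclosingCircle(W[m][:,:2].astype(np.float32)))
print('z',np.median(W[m][:,2]))
# rectify: top-down map at z=.12
n=400;s=.03/n
gx=.595-np.arange(n)*s;gy=.171-np.arange(n)*s
X,Y=np.meshgrid(gx,gy,indexing='ij');P=np.stack([X,Y,np.full_like(X,.12)],-1)
T=np.linalg.inv(ci['tool_from_camera']);P=(P-o['position'])@R.from_quat(o['ee_rot']).as_matrix();P=P@T[:3,:3].T+T[:3,3]
q=np.hypot(P[...,0],P[...,1]);th=np.arctan2(q,P[...,2]);uu=K[0,2]+K[0,0]*th*P[...,0]/q;vv=K[1,2]+K[1,1]*th*P[...,1]/q
r=cv2.remap(im,uu.astype(np.float32),vv.astype(np.float32),cv2.INTER_CUBIC)
cv2.imwrite('pics/w1r.png',np.hstack([r,cv2.resize(im,(533,400))])[:, :800])
E
```

```text
t 2.38 p [0.5849 0.1426 0.1833] yaw 0.266 tilt [ 0.0025  0.0012 -1.    ] F [ 0.5  0.7 -0.6] T [0.05 0.01 0.02] g 1.002 j7 0.06
740 261 291 189 220 [0.57988166 0.15672264 0.11965932] ((0.5804203748703003, 0.15584313869476318), 0.010092495009303093)
z 0.12027236684535583
```

View pics/w1r.png

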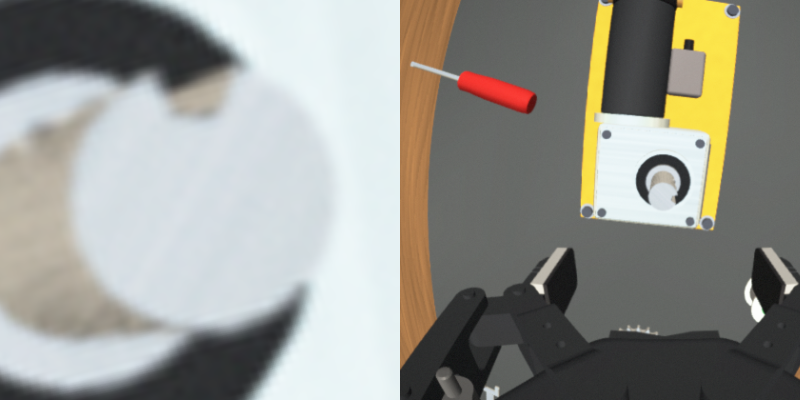

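The rectified patch shows the shaft end centred at px (201,200), which is world (0.580, 0.156). The keyway points almost straight up in the picture, so about world +0.02 rad. Next I'll look at the sprocket closely.

```bash
cat >> h.py <<'E'
def rect(im,cx,cy,z,size,n=400,o=None):
    ci=eyes.camera_info('wrist');K=ci['intrinsics'];o=o or monitor.get_obs()
    s=size/n;g=size/2-np.arange(n)*s;X,Y=np.meshgrid(cx+g,cy+g,indexing='ij');P=np.stack([X,Y,np.full_like(X,z)],-1)
    T=np.linalg.inv(ci['tool_from_camera']);P=(P-o['position'])@R.from_quat(o['ee_rot']).as_matrix();P=P@T[:3,:3].T+T[:3,3]
    q=np.hypot(P[...,0],P[...,1]);th=np.arctan2(q,P[...,2])
    return cv2.remap(im,(K[0,2]+K[0,0]*th*P[...,0]/q).astype(np.float32),(K[1,2]+K[1,1]*th*P[...,1]/q).astype(np.float32),cv2.INTER_CUBIC)
def wcloud(d,o=None):
    ci=eyes.camera_info('wrist');K=ci['intrinsics'];o=o or monitor.get_obs()
    v,u=np.indices(d.shape);x=(u-K[0,2])/K[0,0];y=(v-K[1,2])/K[1,1];r=np.hypot(x,y)+1e-9
    t=np.tan(r)/r;P=np.stack([x*t*d,y*t*d,d],-1);T=ci['tool_from_camera'];P=P@T[:3,:3].T+T[:3,3]
    W=P@R.from_quat(o['ee_rot']).as_matrix().T+o['position'];W[d==0]=np.nan;return W
E
python3 -c "
from h import *
print(goal(.607,-.101,.18,-.142),goal(.607,-.101,.09,-.142))"
```

```text
[-0.0426, 0.2408, 0.0028, -0.06, -0.13, 23.37] [-0.0428, 0.2408, 0.0928, -0.06, -0.13, 23.37]
```

Call:
{"api": "servo_tool", "payload": {"motion": [[1,-0.043,0.241,0,0,0,23.4],[1,-0.043,0.241,0,0,0,23.4],[1,-0.043,0.241,0,0,0,23.4],[1,-0.043,0.241,0.0,0,0,23.4],[1,-0.043,0.241,0.09,0,0,23.4],[1,-0.043,0.241,0.09,0,0,23.4],[1,-0.043,0.241,0.09,0,0,23.4],[1,-0.043,0.241,0.09,0,0,23.4]]}}

```text
clock: 3.42
position: [0.607, -0.1018, 0.0933]
ee_rot: [0.997, -0.071, 0.001, -0.0]
ft_force: [-0.3, 0.2, 0.6]
grip_width: 1.004
```

```bash
python3 - <<'E'
from h import *
state();o=monitor.get_obs();im,d=eyes.camera('wrist')
W=wcloud(d,o)
m=(W[...,2]>.028)&(W[...,2]<.037)&(np.hypot(W[...,0]-.609,W[...,1]+.0875)<.04)
print('boss',W[m].mean(0).round(4),cv2.minEnclosingCircle(W[m][:,:2].astype(np.float32)))
m=(W[...,2]>.003)&(W[...,2]<.037)&(np.hypot(W[...,0]-.609,W[...,1]+.0875)<.06)
print('all',cv2.minEnclosingCircle(W[m][:,:2].astype(np.float32)))
r7=rect(im,.6094,-.0873,.007,.1,o=o);r32=rect(im,.6094,-.0873,.032,.06,o=o)
h=cv2.cvtColor(r7,cv2.COLOR_BGR2HSV);y=cv2.inRange(h,(18,100,100),(38,255,255))
k,l,s,c=cv2.connectedComponentsWithStats(y)
for i in range(1,k):
    if s[i,4]>30: x,yy=.6094+.05-c[i][1]*.00025,-.0873+.05-c[i][0]*.00025;print('mark',s[i,4],x,yy,np.arctan2(yy+.0873,x-.6094))
cv2.imwrite('pics/w2.png',np.hstack([r7,r32]))
E
```

```text
t 3.42 p [ 0.607  -0.1018  0.0933] yaw -0.1426 tilt [ 0.0026 -0.     -1.    ] F [-0.3  0.2  0.6] T [-0.04  0.04 -0.02] g 1.004 j7 0.16
boss [ 0.6099 -0.0876  0.0325] ((0.6097052097320557, -0.08840257674455643), 0.02222350984811783)
all ((0.6090133786201477, -0.08746419101953506), 0.06000819429755211)
mark 471 0.6356988322717623 -0.10374320594479831 -0.5587752723574431
```

View pics/w2.png

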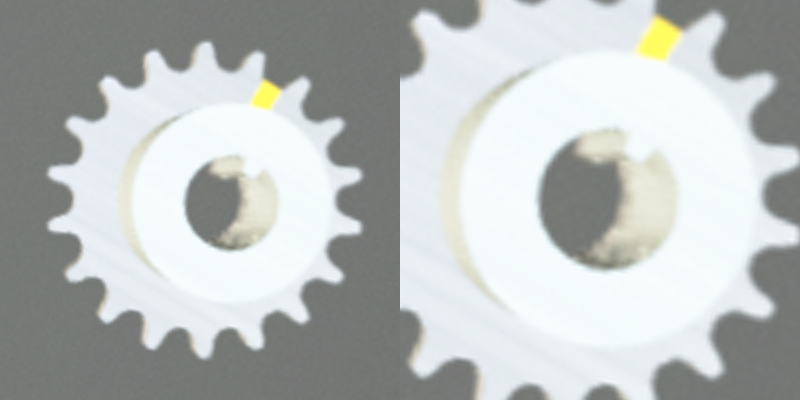

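The sprocket is centred at (0.6095, −0.0885) and its mark is at −0.526 rad. It therefore needs a turn of about +0.55 rad (31°). Now I'll grasp the boss.

```bash
python3 -c "
from h import *
state();print(goal(.6095,-.0885,.007,-.142))"
```

```text
t 3.48 p [ 0.6072 -0.1018  0.0935] yaw -0.1426 tilt [ 0.0032  0.     -1.    ] F [-1.2  0.3 -0.8] T [-0.01  0.02  0.02] g 1.004 j7 0.16
[0.0001, -0.0135, 0.0865, -0.03, -0.18, -0.04]
```

Call:
{"api": "servo_tool", "payload": {"motion": [[1,0,-0.0135,0.03,0,0,0],[1,0,-0.0135,0.0865,0,0,0],[1,0,-0.0135,0.0865,0,0,0],[1,0,-0.0135,0.0865,0,0,0],[0.5,0,-0.0135,0.0865,0,0,0],[0.3,0,-0.0135,0.0865,0,0,0],[0.3,0,-0.0135,0.0865,0,0,0],[0.3,0,-0.0135,0.0865,0,0,0],[0.3,0,-0.0135,0.0865,0,0,0],[0.3,0,-0.0135,0.0865,0,0,0]], "grip_force": 50}}

```text
clock: 4.72
position: [0.609, -0.0885, 0.0065]
ee_rot: [0.997, -0.071, 0.001, -0.0]
ft_force: [-0.9, 0.6, 8.4]
grip_width: 0.498
```

```bash
python3 -c "
from h import *
state()"
```

```text
t 4.72 p [ 0.609  -0.0885  0.0065] yaw -0.1429 tilt [ 2.6e-03  3.0e-04 -1.0e+00] F [-0.9  0.6  8.4] T [0.08 0.23 0.02] g 0.498 j7 0.18
```

```bash
python3 -c "
from h import *
print(goal(.609,-.0885,.155,-.142));print(goal(.58,.156,.155,.404))"
```

```text
[0.0004, -0.0001, -0.1485, -0.04, -0.14, -0.05]
[-0.0631, -0.238, -0.1485, 0.0, -0.15, -31.34]
```

Call:
{"api": "servo_tool", "payload": {"motion": [[0.3,0,0,-0.03,0,0,0],[0.3,0,0,-0.08,0,0,0],[0.3,0,0,-0.13,0,0,0],[0.3,0,0,-0.1485,0,0,0],[0.3,-0.012,-0.05,-0.1485,0,0,-7],[0.3,-0.025,-0.1,-0.1485,0,0,-15],[0.3,-0.038,-0.15,-0.1485,0,0,-22],[0.3,-0.05,-0.2,-0.1485,0,0,-29],[0.3,-0.063,-0.238,-0.1485,0,-0.1,-31.3],[0.3,-0.063,-0.238,-0.1485,0,-0.1,-31.3],[0.3,-0.063,-0.238,-0.1485,0,-0.1,-31.3],[0.3,-0.063,-0.238,-0.1485,0,-0.1,-31.3],[0.3,-0.063,-0.238,-0.1485,0,-0.1,-31.3]]}}

```text
clock: 6.35
position: [0.5794, 0.1551, 0.1532]
ee_rot: [0.98, 0.2, -0.001, 0.0]
ft_force: [0.1, -0.2, -2.7]
grip_width: 0.497
```

```bash
python3 - <<'E'
from h import *
state();o=monitor.get_obs();im,d=eyes.camera('wrist');cv2.imwrite('pics/w3.png',im)
W=wcloud(d,o);m=(W[...,2]>.173)&(W[...,2]<.188)&(np.hypot(W[...,0]-.58,W[...,1]-.156)<.03)
print(m.sum(),W[m].mean(0).round(4) if m.any() else '',cv2.minEnclosingCircle(W[m][:,:2].astype(np.float32)))
r7=rect(im,.58,.156,.1555,.1,o=o);r32=rect(im,.58,.156,.1805,.06,o=o)
cv2.imwrite('pics/w3.png',np.hstack([r7,r32]))
h=cv2.cvtColor(r7,cv2.COLOR_BGR2HSV);y=cv2.inRange(h,(18,100,100),(38,255,255))
k,l,s,c=cv2.connectedComponentsWithStats(y)
for i in range(1,k):
    if s[i,4]>30: print('mark',s[i,4],.63-c[i][1]*.00025,.206-c[i][0]*.00025)
E
```

```text
t 6.35 p [0.5794 0.1551 0.1532] yaw 0.4017 tilt [-1.8e-03 -4.0e-04 -1.0e+00] F [ 0.1 -0.2 -2.7] T [-0.02  0.01 -0.01] g 0.497 j7 0.18
7708 [0.5784 0.158  0.1792] ((0.5779384970664978, 0.1618436723947525), 0.02897169440984726)
mark 1901 0.5929537085744345 0.196541820094687
mark 1745 0.5321083094555874 0.171734670487106
```

View pics/w3.png

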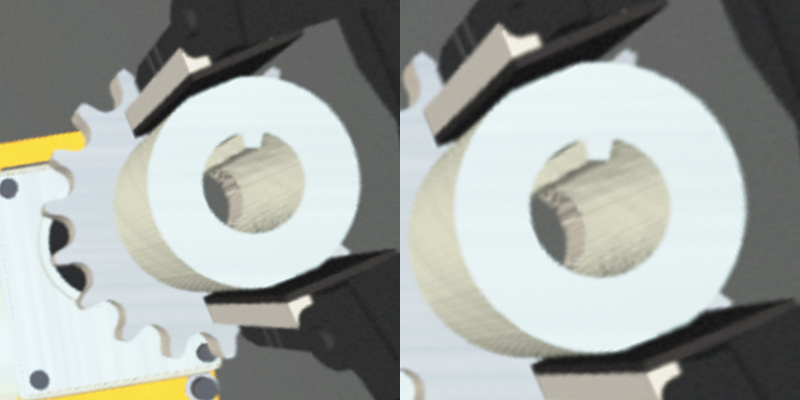

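The sprocket is held centred at px (601,207) in the right patch, with its key pointing up at about +0.04 rad. I'll lower it onto the shaft end gently.

Call:
{"api": "servo_tool", "payload": {"motion": [[0.3,0.001,0,0.02,0,0,0],[0.3,0.001,0,0.03,0,0,0],[0.3,0.001,0,0.033,0,0,0],[0.3,0.001,0,0.036,0,0,0],[0.3,0.001,0,0.039,0,0,0],[0.3,0.001,0,0.042,0,0,0],[0.3,0.001,0,0.045,0,0,0],[0.3,0.001,0,0.045,0,0,0]]}}

```text
clock: 7.4
position: [0.5801, 0.1564, 0.1081]
ee_rot: [0.98, 0.2, -0.001, 0.0]
ft_force: [-0.1, -0.6, -4.6]
grip_width: 0.5
```

```bash
python3 -c "
from h import *
state()"
```

```text
t 7.4 p [0.5801 0.1564 0.1081] yaw 0.4033 tilt [-1.8e-03 -4.0e-04 -1.0e+00] F [-0.1 -0.6 -4.6] T [-0.11 -0.15  0.08] g 0.5 j7 0.19
```

There's no resistance, and the underside is at about 0.102, below the 0.108 rest height, so the key is in the keyway. Next I'll slide it home.

Call:
{"api": "servo_tool", "payload": {"motion": [[0.3,0,0,0.004,0,0,0],[0.3,0,0,0.008,0,0,0],[0.3,0,0,0.012,0,0,0],[0.3,0,0,0.016,0,0,0],[0.3,0,0,0.02,0,0,0],[0.3,0,0,0.023,0,0,0],[0.3,0,0,0.026,0,0,0],[0.3,0,0,0.028,0,0,0],[0.3,0,0,0.03,0,0,0],[0.3,0,0,0.032,0,0,0],[0.3,0,0,0.032,0,0,0]]}}

```text
clock: 8.78
position: [0.5804, 0.1566, 0.0781]
ee_rot: [0.98, 0.2, -0.001, -0.001]
ft_force: [-5.1, -1.9, 14.9]
grip_width: 0.499
```

```bash
python3 -c "
from h import *
state()"
```

```text
t 8.78 p [0.5804 0.1566 0.0781] yaw 0.4032 tilt [-1.2e-03  8.0e-04 -1.0e+00] F [-5.1 -1.9 14.9] T [-0.65  1.41 -0.04] g 0.499 j7 0.21
```

Call:
{"api": "servo_tool", "payload": {"motion": [[0.3,0,0,-0.004,0,0,0],[1,0,0,-0.004,0,0,0],[1,0,0,-0.004,0,0,0],[1,0,0,-0.004,0,0,0],[1,0,0,-0.004,0,0,0],[1,0,0,-0.03,0,0,0],[1,0,0,-0.07,0,0,0],[1,0,0.014,-0.1,0,0,0],[1,0,0.014,-0.1,0,0,0],[1,0,0.014,-0.1,0,0,0]]}}

```text
clock: 10.02
position: [0.5853, 0.1439, 0.1756]
ee_rot: [0.98, 0.2, -0.001, -0.0]
ft_force: [-0.5, 0.7, 0.4]
grip_width: 1.003
```

```bash
python3 - <<'E'
from h import *
state();o=monitor.get_obs();im,d=eyes.camera('wrist');W=wcloud(d,o)
c=np.hypot(W[...,0]-.58,W[...,1]-.156)
m=(W[...,2]>.095)&(W[...,2]<.112)&(c<.03);print('boss',m.sum(),np.median(W[m][:,2]),cv2.minEnclosingCircle(W[m][:,:2].astype(np.float32)))
m=(W[...,2]>.07)&(W[...,2]<.09)&(c<.042)&(c>.024);print('plate z',np.median(W[m][:,2]))
m=(W[...,2]>.115)&(W[...,2]<.13)&(c<.03);print('shaft',np.median(W[m][:,2]),cv2.minEnclosingCircle(W[m][:,:2].astype(np.float32)))
cv2.imwrite('pics/w4.png',np.hstack([rect(im,.58,.156,.104,.1,o=o),cv2.resize(im,(533,400))])[:,:800])
print(goal(.514,-.229,.18,-.42),goal(.51,-.242,.10,-.42))
E
```

```text
t 10.03 p [0.5853 0.1439 0.1756] yaw 0.4035 tilt [-2.6e-03 -1.0e-04 -1.0e+00] F [-0.5  0.7  0.4] T [ 0.04 -0.   -0.  ] g 1.003 j7 0.2
boss 2427 0.10443036085320362 ((0.5801958441734314, 0.15695218741893768), 0.022152138873934746)
plate z 0.07942814445554379
shaft 0.12054356356941509 ((0.5804081559181213, 0.15596450865268707), 0.010096066631376743)
[-0.2119, 0.3151, -0.0045, 0.03, 0.2, 47.21] [-0.2205, 0.3255, 0.0756, 0.03, 0.2, 47.21]
```

View pics/w4.png

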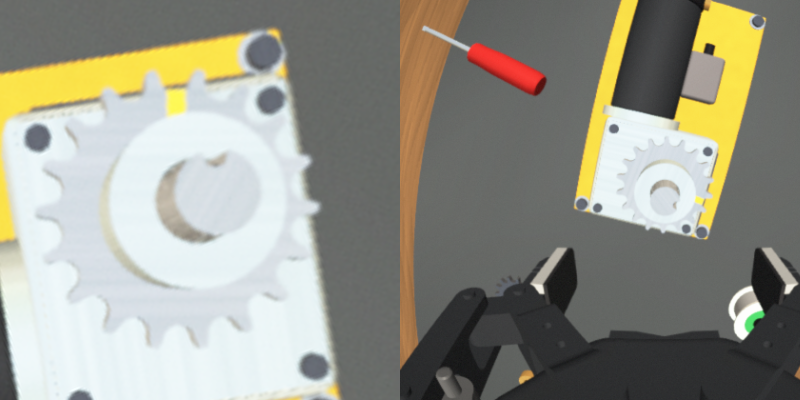

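The sprocket is home: boss top measures 0.104, plate 0.079, and both are centred on the shaft. Now the collar.

Call:
{"api": "servo_tool", "payload": {"motion": [[1,-0.22,0.325,0,0,0.2,47.2],[1,-0.22,0.325,0,0,0.2,47.2],[1,-0.22,0.325,0,0,0.2,47.2],[1,-0.22,0.325,0,0,0.2,47.2],[1,-0.22,0.325,0,0,0.2,47.2],[1,-0.22,0.325,0,0,0.2,47.2],[1,-0.22,0.325,0.075,0,0.2,47.2],[1,-0.22,0.325,0.075,0,0.2,47.2],[1,-0.22,0.325,0.075,0,0.2,47.2],[1,-0.22,0.325,0.075,0,0.2,47.2],[1,-0.22,0.325,0.075,0,0.2,47.2]]}}

```text
clock: 11.45
position: [0.5121, -0.241, 0.1029]
ee_rot: [0.978, -0.208, 0.002, -0.0]
ft_force: [-0.5, -0.7, 0.5]
grip_width: 0.998
```

```bash
python3 - <<'E'
from h import *
state();o=monitor.get_obs();im,d=eyes.camera('wrist');W=wcloud(d,o)
c=np.hypot(W[...,0]-.514,W[...,1]+.229)
m=(W[...,2]>.009)&(W[...,2]<.022)&(c<.035);p=W[m];print('collar',m.sum(),np.median(p[:,2]),cv2.minEnclosingCircle(p[:,:2].astype(np.float32)),p.mean(0))
cv2.imwrite('pics/w5.png',rect(im,.514,-.229,.014,.06,o=o))
E
```

```text
t 11.45 p [ 0.5121 -0.241   0.1029] yaw -0.4189 tilt [ 4.e-03 -3.e-04 -1.e+00] F [-0.5 -0.7  0.5] T [ 0.05 -0.02  0.03] g 0.998 j7 0.17
collar 1690 0.014614598062582126 ((0.5150730609893799, -0.22862644493579865), 0.020144909620285034) [ 0.51539198 -0.22788815  0.01447359]
```

View pics/w5.png

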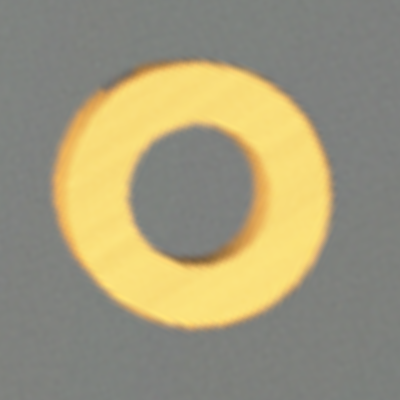

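```bash
python3 -c "
from h import *
print(goal(.515,-.2286,.005,-.42))"
```

```text
[-0.0026, -0.0126, 0.0977, -0.07, -0.2, 0.05]
```

Call:
{"api": "servo_tool", "payload": {"motion": [[1,-0.0025,-0.0125,0.04,0,-0.2,0],[1,-0.0025,-0.0125,0.08,0,-0.2,0],[1,-0.0025,-0.0125,0.0975,0,-0.2,0],[1,-0.0025,-0.0125,0.0975,0,-0.2,0],[1,-0.0025,-0.0125,0.0975,0,-0.2,0],[0.5,-0.0025,-0.0125,0.0975,0,-0.2,0],[0.3,-0.0025,-0.0125,0.0975,0,-0.2,0],[0.3,-0.0025,-0.0125,0.0975,0,-0.2,0],[0.3,-0.0025,-0.0125,0.0975,0,-0.2,0],[0.3,-0.0025,-0.0125,0.0975,0,-0.2,0],[0.3,-0.0025,-0.0125,0.0975,0,-0.2,0]], "grip_force": 35}}

```text
clock: 12.88
position: [0.5142, -0.2293, 0.0048]
ee_rot: [0.978, -0.209, -0.0, -0.001]
ft_force: [-1.6, 1.6, 9.0]
grip_width: 0.448
```

```bash
python3 -c "
from h import *
state();print(goal(.515,-.2286,.16,-.42));print(goal(.5802,.1562,.16,.27))"
```

```text
t 12.88 p [ 0.5142 -0.2293  0.0048] yaw -0.4204 tilt [-6.0e-04  1.5e-03 -1.0e+00] F [-1.6  1.6  9. ] T [ 0.31  0.44 -0.03] g 0.448 j7 0.22
[0.0002, -0.0011, -0.1552, -0.06, 0.07, -0.02]
[-0.0973, -0.379, -0.1547, -0.08, 0.04, -39.56]
```

Call:
{"api": "servo_tool", "payload": {"motion": [[0.3,0,0,-0.03,0,0,0],[0.3,0,0,-0.08,0,0,0],[0.3,0,0,-0.13,0,0,0],[0.3,0,0,-0.155,0,0,0],[0.3,-0.012,-0.047,-0.155,0,0,-5],[0.3,-0.024,-0.094,-0.155,0,0,-10],[0.3,-0.036,-0.141,-0.155,0,0,-15],[0.3,-0.048,-0.188,-0.155,0,0,-20],[0.3,-0.06,-0.235,-0.155,0,0,-25],[0.3,-0.072,-0.282,-0.155,0,0,-30],[0.3,-0.084,-0.33,-0.155,0,0,-35],[0.3,-0.0975,-0.379,-0.155,0,0,-39.5],[0.3,-0.0975,-0.379,-0.155,0,0,-39.5],[0.3,-0.0975,-0.379,-0.155,0,0,-39.5],[0.3,-0.0975,-0.379,-0.155,0,0,-39.5],[0.3,-0.0975,-0.379,-0.155,0,0,-39.5]]}}

```text
clock: 14.88
position: [0.5798, 0.1553, 0.1595]
ee_rot: [0.991, 0.133, -0.001, -0.001]
ft_force: [0.1, -0.6, -0.9]
grip_width: 0.445
```

```bash
python3 - <<'E'
from h import *
state();o=monitor.get_obs();im,d=eyes.camera('wrist');W=wcloud(d,o)
z0=o['position'][2]+.0092
cv2.imwrite('pics/w6.png',np.hstack([rect(im,.58,.156,z0,.06,o=o),cv2.resize(im,(533,400))])[:,:800])
r=rect(im,.58,.156,z0,.06,o=o);h=cv2.cvtColor(r,cv2.COLOR_BGR2HSV)
y=cv2.inRange(h,(12,90,190),(32,255,255));v,u=np.nonzero(y);print(cv2.minEnclosingCircle(np.stack([u,v],1).astype(np.float32)))
E
```

```text
t 14.88 p [0.5798 0.1553 0.1595] yaw 0.2672 tilt [-0.0013  0.0012 -1.    ] F [ 0.1 -0.6 -0.9] T [0.   0.01 0.02] g 0.445 j7 0.05
((151.65371704101562, 175.74493408203125), 186.03187561035156)
```

View pics/w6.png

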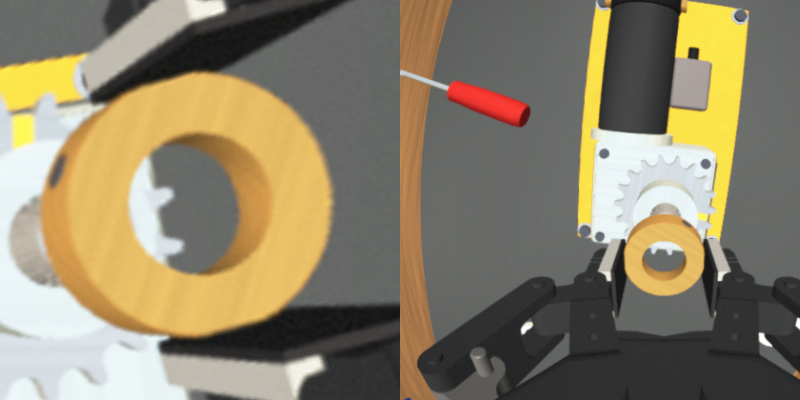

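The collar is centred within 1 mm of the shaft axis, at px (200,205). I'll lower it.

Call:
{"api": "servo_tool", "payload": {"motion": [[0.3,0.001,0,0.018,0,0,0],[0.3,0.001,0,0.028,0,0,0],[0.3,0.001,0,0.031,0,0,0],[0.3,0.001,0,0.034,0,0,0],[0.3,0.001,0,0.036,0,0,0],[0.3,0.001,0,0.038,0,0,0],[0.3,0.001,0,0.04,0,0,0],[0.3,0.001,0,0.042,0,0,0],[0.3,0.001,0,0.044,0,0,0],[0.3,0.001,0,0.044,0,0,0]]}}

```text
clock: 16.18
position: [0.5807, 0.1561, 0.1152]
ee_rot: [0.991, 0.134, -0.001, -0.0]
ft_force: [-0.1, -3.1, -0.1]
grip_width: 0.448
```

```bash
python3 -c "
from h import *
state()"
```

```text
t 16.18 p [0.5807 0.1561 0.1152] yaw 0.2685 tilt [-1.5e-03  6.0e-04 -1.0e+00] F [-0.1 -3.1 -0.1] T [-0.77 -0.18  0.03] g 0.448 j7 0.07
```

The collar is on the shaft, with its underside at about 0.110 and no resistance. I'll lower the last 6 mm to contact.

Call:
{"api": "servo_tool", "payload": {"motion": [[0.3,0,0,0.002,0,0,0],[0.3,0,0,0.004,0,0,0],[0.3,0,0,0.005,0,0,0],[0.3,0,0,0.006,0,0,0],[0.3,0,0,0.007,0,0,0],[0.3,0,0,0.008,0,0,0],[0.3,0,0,0.008,0,0,0]]}}

```text
clock: 17.05
position: [0.581, 0.1562, 0.1084]
ee_rot: [0.991, 0.134, -0.0, -0.001]
ft_force: [-3.1, -6.2, 11.9]
grip_width: 0.448
```

```bash
python3 -c "
from h import *
state()"
```

```text
t 17.05 p [0.581  0.1562 0.1084] yaw 0.2684 tilt [-9.0e-04  1.3e-03 -1.0e+00] F [-3.1 -6.2 11.9] T [-1.31  0.88 -0.01] g 0.448 j7 0.07
```

The collar is seated with about 12 N. I'll ease off, release, retreat and check.

Call:
{"api": "servo_tool", "payload": {"motion": [[0.3,0,0,-0.002,0,0,0],[1,0,0,-0.002,0,0,0],[1,0,0,-0.002,0,0,0],[1,0,0,-0.002,0,0,0],[1,0,0,-0.002,0,0,0],[1,0,0,-0.02,0,0,0],[1,0,0,-0.05,0,0,0],[1,0,0.014,-0.08,0,0,0],[1,0,0.014,-0.08,0,0,0],[1,0,0.014,-0.08,0,0,0],[1,0,0.014,-0.08,0,0,0]]}}

```text
clock: 18.42
position: [0.5839, 0.1435, 0.1866]
ee_rot: [0.991, 0.134, -0.001, -0.001]
ft_force: [-0.8, -0.3, 0.6]
grip_width: 0.998
```

```bash
python3 - <<'E'
from h import *
state();o=monitor.get_obs();im,d=eyes.camera('wrist');W=wcloud(d,o)
c=np.hypot(W[...,0]-.58,W[...,1]-.156)
for n,a,b,lo,hi in [('shaft',.1195,.13,0,.0085),('collar',.112,.1225,.0125,.018),('plate',.07,.09,.026,.034)]:
    m=(W[...,2]>a)&(W[...,2]<b)&(c<hi)&(c>lo);p=W[m];A=np.c_[p[:,:2]-[.58,.156],np.ones(len(p))];f=np.linalg.lstsq(A,p[:,2],rcond=None)[0]
    print(n,m.sum(),np.median(p[:,2]).round(4),'tilt',f[:2].round(3))
m=(W[...,2]>.112)&(W[...,2]<.13)&(c<.03);print(cv2.minEnclosingCircle(W[m][:,:2].astype(np.float32)))
cv2.imwrite('pics/w7.png',np.hstack([rect(im,.58,.156,.118,.1,o=o),cv2.resize(im,(533,400))])[:,:800])
E
```

```text
t 18.43 p [0.5839 0.1435 0.1866] yaw 0.2697 tilt [-2.8e-03  9.0e-04 -1.0e+00] F [-0.8 -0.3  0.6] T [0.01 0.   0.06] g 0.998 j7 0.07
shaft 452 0.1206 tilt [-0.008  0.018]
collar 1126 0.1185 tilt [-0.001 -0.   ]
plate 1736 0.0794 tilt [ 0.002 -0.011]
((0.5805469155311584, 0.15681618452072144), 0.020083071663975716)
```

View pics/w7.png

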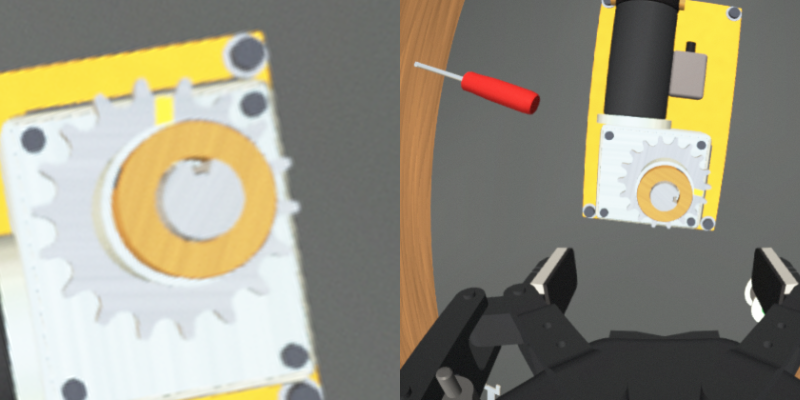

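The collar's top is at 0.1185 (0.118 expected), and it is level and centred on the shaft. The robot is clear, so I'm handing in.

```bash
python3 -c "
from h import *
print(ticket.hand_in())"
```

```text
the job is handed in; nothing more can be done
None
```

The sprocket is home on the shoulder, the collar sits on its boss, and the job was handed in with the gripper open and clear. The clock read 18.4 s of the 72 s allowed.

- **Sprocket:** I found the keyway with the wrist camera at about +0.02 rad, turned the sprocket 31° in the air, and the key dropped in on the first try. No feeling turn on the shaft end was needed. It slid home with about 15 N at the wrist.
- **Collar:** it slid down freely, seated with about 12 N, and was released.
- **Last check (wrist depth):** all heights below are within about 0.6 mm of nominal, and nothing disagreed.

| Surface | Measured (m) | Expected (m) |
|---|---|---|
| Sprocket plate top | 0.0794 | 0.079 |
| Boss top (before the collar went on) | 0.1044 | 0.104 |
| Collar top | 0.1185 | 0.118 |
| Shaft end | 0.1206 | 0.120 |

The collar was level and within about 1 mm of the shaft axis. The sprocket plate's fitted tilt was about 0.01 rad. I did not re-measure the idler and the tools at the end, but the arm never went near them at low height.

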